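Set the stop of a cut-off jig in its third gap

ROBOT

A 7-joint arm with a two-finger parallel gripper is mounted at the origin on a cart in front of the work surface, level with it; the furniture and walls round the work are solid. World frame = base frame: x ahead of the robot, y to its left, z up, the work surface at z = 0. Lengths are in m, angles in rad, forces in N, time in s.
With the tool pointing down it reaches from about 0.4 to 0.85 m from the base axis. Payload 10.4 kg.
Tool frame: the origin (TCP) lies between the finger pads; the fingertips stand 22 mm ahead of it and the grasp point (between the pads) lies 3 mm ahead of it; z points along the fingers, y is the line along which they close (so a half turn about z gives the same grasp; the last joint's range is limited). The gripper opens to 85 mm and grips with 20 to 120 N. Pads are 22 mm wide; open, the fingers measure 114 mm over their backs; the gripper's body (76 mm by 85 mm) begins 54 mm behind the grasp point. The pads swing forward as they close: fully open they stand 13 mm farther back than shut.
Start: joints at [1.093, 0.332, -0.065, 1.46, 0.022, 1.35, -0.088], TCP at [0.275, -0.561, 0.253] pointing down, gripper open.
Joint ranges: [-2.6, 2.6], [-0.5, 2.12], [-1.47, 1.34], [0.16, 2.42], [-1.27, 4.41], [0.06, 2.06], [-2.6, 2.6]. Speed limits (rad/s): [2.22, 2.22, 2.79, 2.79, 3.14, 3.14, 3.14].

INTERFACE

Orientations are given as a unit quaternion [x, y, z, w].
In Python, from workcell import manip, camera, ticket, boxes_of, outline_of gives the robot as it stands.
- The arm moves only by the tool carry_out, never from a script. Its argument "deltas" is a list of rows, each a list of 5 numbers: the shift along the tool's x, y, z as a fraction of full scale, then the turn about the tool's z as a fraction of full scale, then the opening, from -1 (shut) to 1 (fully open), so that 0 is half open. In form: [[tx, ty, tz, spin, gripper], ...]. A call has 1 to 20 rows; each row is the pose to reach, as a shift and turn from the pose commanded when the call began, along the tool's axes at that moment; what a row does not reach only later rows make up. Full scale, the value 1, is 150 mm for a shift and 30 degrees for a turn. A row lasts 1/8 s, in which the tool goes at most 62.5 mm and 10.7 degrees, less where a joint would pass 70% of its speed; a pose out of reach is approached as far as the arm can. A call with a number of a shift or a turn outside -1 to 1 is refused whole. A call with a gripper value outside its range is refused whole. The fingers move at their own pace and stop on an object; "force" is the grip in N (left out, the last holds). Time passes only in rows, so rows that repeat a pose let the fingers close. It gives the time, the measured TCP pose, the force, the opening and the grip force at its end, in the units of the state.
- manip.get_obs(): the state, without advancing time (a new reading comes with each control period).
- camera(name): name is "scene" or "side" or "wrist"; returns a dict with "img" (400x640x3 uint8, red, green, blue), "depth" (400x640 float32, m along the optical axis (not along the pixel's ray), 0 where there is no reading), "vertical_fov" (degrees; the focal length in pixels is half the picture's height over the tangent of half this angle, whatever the lens; pixels are square), "cx", "cy" (the principal point, pixels), "k1" (the pictures are not rectified: a ray, as slopes to the right and down, at radius r is drawn at 1 + k1 r^2 times it, then the intrinsics apply), "R" (3x3) and "t" (3): a world point X has camera coordinates R X + t. Camera axes: x right, y down, z forward; pixel columns grow to the right and rows downward; lengths in m; the calibration is good to about 2 mm. A picture is of the moment at which its call begins.
- ticket.hand_in(): hands the job in; it is judged then, once.
Trained networks look in a picture, given as the dict that the camera call returned (one of the last four; its "shot" number tells which), for a name from the list of things; names that differ only in an ending like _2 or _b are one class to them, and where a whole thing is asked for, a point or a joint stands for the part that bears it (a point fixed in the world has none). Each returns a list of dicts, best first, with "conf" (0 to 1); they miss things now and then, are a little off and sometimes report something else, mostly with a low value. They report only what shows in the picture. A call takes as long as a camera call. They do not tell look-alikes from the thing itself.
- boxes_of(query, picture): "position" ([x, y, z] in m, in world coordinates, good to about 4 mm: the middle of the surface that is visible of it).
- outline_of(query, picture): "region" (400x640 bool, what is visible of it).
The state is a dict: "clock": time; "joint_pos": joint angles; "joint_velocities": joint speeds; "tau": joint torques, N m; "position": TCP position; "ee_rot": TCP orientation; "ft_force": force on the tool from outside, world axes, zero at the start; "torque": the same for the moment, N m; "grip_width": opening from 0.0 (shut) to 1.0 (fully open); "grasp_force": force on a finger pad.
Only numpy, scipy, OpenCV 4.12 (cv2) and the standard library are available. Lean on these libraries where they do the work, as an engineer would, in place of code of your own. Each camera call takes 0.05 s, during which the arm holds its last target. There are 200 camera calls.

TASK

Set the length stop of the wooden cut-off jig to its third position: with a fingertip, push the T-shaped stop along the jig's channel, counting the gaps in the notched rail from the end with the thin saw slit, and then push its tongue fully home into the third gap, head tight against the rail. Do not let it go into any other gap on the way, only push it and never lift it off the jig, and leave the offcut in the channel and the tools round the jig where they are.

Things in the scene. Friction and masses are not known exactly. Their poses are not given: they have to be found in the camera images.
- jig: Shop-made wooden cut-off jig, fixed to the bench; base 162 x 380 x 15 mm. Origin on its underside, at mid-length, 33 mm before the rail's face. +x: across the channel to the notched rail (away from the robot), +y: along it to the left. The channel, floor at z = 15 mm, is 86 mm wide (x = -53 to +33), y = -190 to +190, open at both ends, between a low strip in front and the rail behind.
- saw_slit (a point): Foot of the thin saw slit (3 mm, not a gap) in the rail's front face, at jig x = 33, y = -150, z = 15 mm. Gaps are counted from this end of the rail.
- first_gap (a point): Middle of the first gap's mouth, on the floor (jig x = 33, y = -90, z = 15 mm). The rail is 50 mm deep, 45 mm high over the floor, with six gaps open to the channel and above, each 28 mm wide, 30 mm deep, mouth edges rounded 8 mm, 48 mm apart along jig +y: centres at y = -90, -42, +6 (the third), +54, +102, +150 mm. Site axes as the jig's.
- guide_strip (a point): Middle of the top of the low front strip (18 mm wide, x = -71 to -53 mm in the jig's frame), 8 mm above the channel floor.
- stop: Loose dark hardwood stop, T-shaped from above, 62 x 84 x 40 mm high, 0.08 to 0.17 kg, in the channel near either end, tongue to the rail, axes as the jig's within 0.05 rad. Origin: mid-depth, underside; centre of mass at x = -8 mm. Head: block x = -31 to -10, y = -32 to +32 mm, then cross-piece x = -10 to +5, y = -42 to +42. Home, the cross-piece meets the rail: origin at jig x = +28 mm.
- tongue_tip (a point): Tip of the stop's tongue, underside, 31 mm ahead (+x) of its origin; tongue 22 wide, 26 long, 18 mm high, round nose, 3 mm play either way in a gap. It catches on the teeth if the stop turns much or nears the rail (origin past jig x = 0; it has 24 mm play across the channel). A finger can push the stop from the front above the strip, and by the cross-piece's ends; in line with its centre of mass it runs true.
- offcut: Loose brown block of wood, 55 x 85 x 30 mm high, lying lengthwise in the channel at the other end from the stop; origin at the centre of its underside. A stop in the third gap clears it by 15 mm or more. To be left alone.
- hole_saw: Loose red hole saw, 54 mm across, 70 mm high, standing on the bench behind the jig; origin at the centre of its underside. To be left alone.
- pliers: Loose pliers with red handles, 59 x 186 x 12 mm, lying on the bench to the left of the jig; origin at its middle, underside. To be left alone.
Mind the look-alikes: they are no part of the job. What is shaped like the stop but purple is not meant.

How it is judged:
At the end, for the whole second after the job is handed in: The stop lies flat on the channel floor with its tongue in the third gap from the saw-slit end, shoulders within 3.5 mm of the rail's face, square to it within 0.12 rad, at rest; the offcut is within 15 mm and the hole saw and pliers within 20 mm of where they were (x of stop in the frame of jig above 0.0245 m and y of stop in the frame of jig between 0.0005 and 0.0115 m and z of stop in the frame of jig between 0.011 and 0.019 m and angle between the x axis of stop and the x axis of jig, either way round below 0.12 rad and angle between stop's own z axis and vertical below 0.08 rad and linear speed of stop below 0.01 m/s and distance of offcut from where it was at the start of the episode below 0.015 m and distance of each of hole_saw, pliers from where it was at the start of the episode below 0.02 m); the robot touches nothing.
It fails at once if the stop's tongue goes more than 10 mm into a gap other than the third (x of stop in the frame of jig above 0.012 m and (y of stop in the frame of jig below -0.012 m or y of stop in the frame of jig above 0.024 m)).
It fails at once if the stop is lifted more than 8 mm off the channel floor (z of stop in the frame of jig above 0.023 m).
It fails at once if the stop is tipped over (angle between stop's own z axis and vertical above 0.4 rad).
It fails at once if the offcut is pushed more than 15 mm (distance of offcut from where it was at the start of the episode above 0.015 m).
It fails at once if a tool beside the jig is moved more than 20 mm (distance of any of hole_saw, pliers from where it was at the start of the episode above 0.02 m).
It also fails if it takes over 51 s, if anything falls off the work surface, if the arm or the gripper's body presses on something with over 40 N, if the wrist force passes 120 N, or if a joint passes its speed limit or range.

## Working session

There is one attempt and no reset: what is moved stays moved. The work goes in short steps, Python scripts to look and compute and a tool call to move; the robot and the scene stay as the last step left them, time stands still between calls to the robot, and variables do not carry over. Pictures are saved under pics/ and viewed, at most 10 in all, crops included, and the job is handed in when it is done.

Besides the shell and the picture viewer there is one more tool, called after ">>>" by a JSON object that holds its "op" and its "data", one argument or row to a line. carry_out: Moves the arm, as the interface text tells. Its arguments: {"type":"object","properties":{"deltas":{"type":"array","items":{"type":"array","items":{"type":"number"}}},"force":{"type":"number"}},"required":["deltas"]}

```bash
mkdir -p pics
cat > h.py <<'E'
import numpy as np, cv2
from workcell import manip, camera, ticket, boxes_of, outline_of
def K(p):
    f=200/np.tan(np.radians(p["vertical_fov"])/2); return f
def unproj(p,u,v,d):
    f=K(p); xd=(np.asarray(u,float)-p["cx"])/f; yd=(np.asarray(v,float)-p["cy"])/f
    x,y=xd.copy(),yd.copy()
    for _ in range(20):
        s=1+p["k1"]*(x*x+y*y); x,y=xd/s,yd/s
    c=np.stack([x*d,y*d,d+0*x],-1)
    return (c-p["t"])@p["R"]
def proj(p,X):
    c=np.atleast_2d(X)@p["R"].T+p["t"]; x=c[:,0]/c[:,2]; y=c[:,1]/c[:,2]
    s=1+p["k1"]*(x*x+y*y); return np.stack([x*s*K(p)+p["cx"],y*s*K(p)+p["cy"]],1)
def cloud(p):
    v,u=np.mgrid[:400,:640]; return unproj(p,u,v,p["depth"])
def save(p,name,crop=None,z=1):
    im=p["img"][...,::-1]
    if crop: a,b,c,d=crop; im=im[b:d,a:c]
    cv2.imwrite("pics/"+name,cv2.resize(im,None,fx=z,fy=z,interpolation=cv2.INTER_CUBIC))
E
python3 - <<'E'
from h import *
o=manip.get_obs(); print(o["clock"],o["position"],o["ee_rot"])
for n in ["scene","side"]:
    p=camera(n); save(p,n+"0.png"); print(n,p["shot"])
    for q in ["jig","saw_slit","first_gap","guide_strip","stop","tongue_tip","offcut","hole_saw","pliers"]:
        print(q,[(np.round(b["position"],3).tolist(),round(b["conf"],2),proj(p,b["position"]).round()[0].tolist()) for b in boxes_of(q,p)][:4])
E
```

```text
0.0 [ 0.27440936 -0.56115754  0.25250266] [ 9.74253233e-01  2.25455367e-01 -1.92967968e-04 -6.91606973e-04]
scene 1
jig [([0.549, 0.155, 0.019], 0.86, [323.0, 198.0])]
saw_slit [([0.549, 0.157, 0.021], 0.97, [323.0, 198.0])]
first_gap [([0.553, 0.156, 0.024], 0.57, [322.0, 196.0])]
guide_strip [([0.55, 0.161, 0.025], 0.78, [322.0, 197.0])]
stop [([0.493, 0.256, 0.05], 0.95, [326.0, 214.0]), ([0.348, -0.04, 0.033], 0.8, [420.0, 177.0]), ([0.337, 0.309, 0.037], 0.73, [380.0, 251.0])]
tongue_tip [([0.337, 0.303, 0.035], 0.95, [381.0, 250.0]), ([0.349, -0.039, 0.028], 0.73, [419.0, 178.0])]
offcut [([0.55, 0.028, 0.046], 0.92, [343.0, 167.0])]
hole_saw [([0.746, 0.213, 0.034], 0.96, [247.0, 186.0])]
pliers [([0.625, 0.466, 0.011], 0.68, [230.0, 263.0])]
side 2
jig [([0.549, 0.16, 0.02], 0.81, [329.0, 210.0])]
saw_slit [([0.555, 0.163, 0.02], 0.92, [327.0, 210.0])]
first_gap [([0.552, 0.16, 0.018], 0.75, [328.0, 210.0])]
guide_strip [([0.552, 0.161, 0.021], 0.57, [328.0, 209.0])]
stop [([0.337, 0.3, 0.03], 0.89, [372.0, 254.0]), ([0.493, 0.258, 0.044], 0.82, [327.0, 222.0]), ([0.35, -0.043, 0.028], 0.59, [423.0, 199.0])]
tongue_tip [([0.496, 0.256, 0.042], 0.77, [326.0, 222.0]), ([0.351, -0.036, 0.033], 0.62, [421.0, 198.0]), ([0.338, 0.302, 0.032], 0.59, [371.0, 253.0])]
offcut [([0.549, 0.037, 0.042], 0.89, [352.0, 188.0]), ([0.552, 0.161, 0.017], 0.61, [328.0, 210.0])]
hole_saw []
pliers [([0.628, 0.467, 0.015], 0.61, [234.0, 252.0]), ([0.55, 0.161, 0.021], 0.31, [329.0, 209.0])]
```

```bash
cd pics; python3 -c "
import cv2,numpy as np;cv2.imwrite('both.png',cv2.resize(np.vstack([cv2.imread('scene0.png'),cv2.imread('side0.png')]),(480,600)))"
```

```text
(no output)
```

View pics/scene0.png

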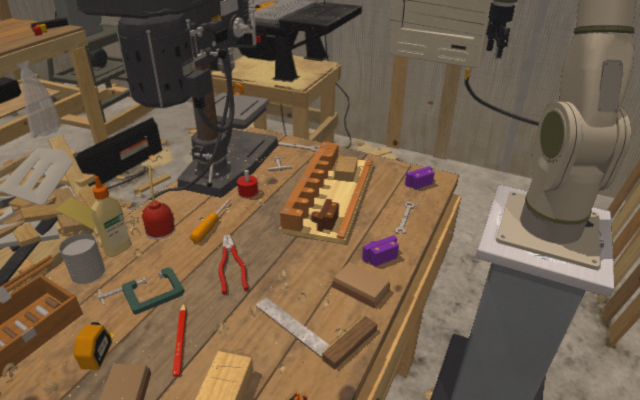

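View pics/side0.png

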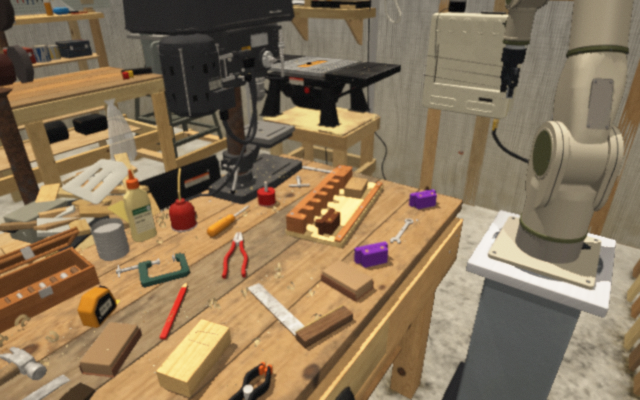

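The dark brown T at scene (326,214), standing in the jig, is the stop. The look-alikes are the purple blocks at (420,177) and (380,251), and the offcut is at (344,168). Next I'll fit the jig pose and check the choice in a close crop.

Run:
```python
from h import *
p=camera("scene"); save(p,"crop.png",(265,130,385,245),5)
C=cloud(p)
m=max(outline_of("jig",p),key=lambda r:r["conf"])["region"]
P=C[m&(p["depth"]>0)]
print(len(P),np.histogram(P[:,2],np.arange(-.01,.08,.005)))
T=P[(P[:,2]>.053)&(P[:,2]<.067)]
r=cv2.minAreaRect((T[:,:2]*1000).astype(np.float32)); print("rail",len(T),r)
F=P[(P[:,2]>.010)&(P[:,2]<.020)]; print("floor",F.mean(0))
r=cv2.minAreaRect((P[:,:2]*1000).astype(np.float32)); print("jig",r)
for q in ["stop","offcut","hole_saw","pliers"]:
    for o in outline_of(q,p):
        X=C[o["region"]&(p["depth"]>0)]
        print(q,round(o["conf"],2),len(X),X.mean(0).round(3),np.percentile(X,[3,97],axis=0).round(3).tolist(),cv2.minAreaRect((X[:,:2]*1000).astype(np.float32)))
```

```text
4922 (array([   0,    0,   84,  138,  375, 1592,  508,  268,   97,  106,  120,
        171,  173,  303,  979,    3,    0]), array([-0.01 , -0.005,  0.   ,  0.005,  0.01 ,  0.015,  0.02 ,  0.025,
        0.03 ,  0.035,  0.04 ,  0.045,  0.05 ,  0.055,  0.06 ,  0.065,
        0.07 ,  0.075]))
rail 1351 ((575.7583618164062, 115.46487426757812), (98.24470520019531, 388.3614807128906), 11.004190444946289)
floor [0.52083852 0.15399243 0.01618488]
jig ((844.2238159179688, -611.2896118164062), (233.30027770996094, 1970.6861572265625), 22.140060424804688)
stop 0.85 517 [ 0.35  -0.047  0.027] [[0.32, -0.087, 0.003], [0.384, -0.02, 0.043]] ((469.29827880859375, -770.165283203125), (75.93619537353516, 1530.913330078125), 9.255788803100586)
stop 0.73 833 [0.34  0.297 0.029] [[0.31, 0.253, 0.002], [0.373, 0.323, 0.043]] ((346.1268310546875, 265.5091857910156), (118.67589569091797, 80.53887176513672), 53.778507232666016)
stop 0.57 597 [0.495 0.252 0.044] [[0.474, 0.208, 0.018], [0.531, 0.283, 0.058]] ((511.52325439453125, 220.50564575195312), (60.80363082885742, 134.75750732421875), 10.8669223785400
[... 219 characters left out ...]
 [[0.518, -0.025, 0.019], [0.577, 0.054, 0.049]] ((550.4299926757812, 8.265480041503906), (54.18434143066406, 94.29527282714844), 15.27475357055664)
hole_saw 0.55 448 [0.746 0.209 0.031] [[0.726, 0.179, 0.003], [0.775, 0.226, 0.06]] ((772.8720703125, 182.372802734375), (54.51041030883789, 113.87582397460938), 49.772613525390625)
hole_saw 0.29 4981 [0.544 0.157 0.032] [[0.446, -0.053, 0.006], [0.629, 0.309, 0.063]] ((843.992919921875, -610.6328125), (237.55279541015625, 1969.0992431640625), 22.01439094543457)
pliers 0.77 601 [0.624 0.462 0.01 ] [[0.556, 0.395, 0.001], [0.684, 0.537, 0.014]] ((632.3770751953125, 455.12554931640625), (58.934715270996094, 193.56259155273438), 41.592735290527344)
```

View pics/crop.png

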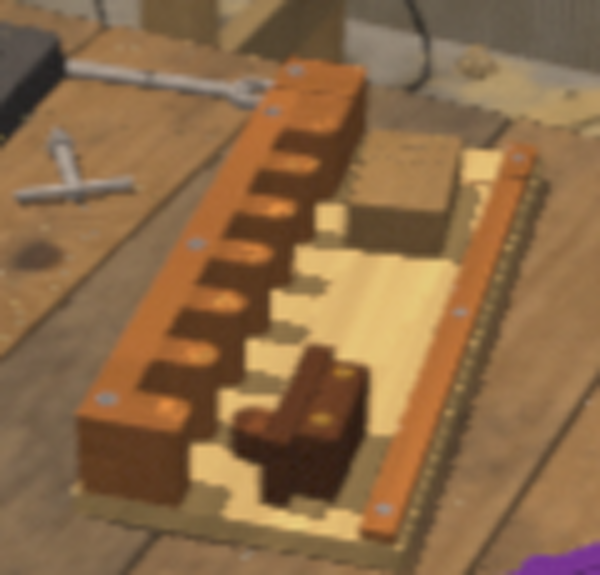

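The crop shows the dark brown stop at crop (310,430), at the near-left end with its tongue towards the rail. The saw slit is at the far end (275,85) beside the offcut, and six gaps are visible. Next is a height-map fit of the jig and the stop.

```bash
cat >> h.py <<'E'
from scipy.optimize import differential_evolution as DE
def toj(X,q):
    c,s=np.cos(q[2]),np.sin(q[2]); d=X[:,:2]-q[:2]
    return np.stack([c*d[:,0]+s*d[:,1],-s*d[:,0]+c*d[:,1]],1)
def jheight(a):
    x,y=a.T; h=np.zeros(len(a))
    b=abs(y)<.19
    h[b&(x>-.071)&(x<.083)]=.015      # base 162 wide: -.075..  approx
    h[b&(x>-.071)&(x<-.053)]=.023
    r=b&(x>.033)&(x<.083)
    for g in np.arange(6)*.048-.09:
        d=np.where(x<.049,abs(y-g)<.014,np.hypot(x-.049,y-g)<.014); r&=~d
    h[r]=.060
    return h
def fitjig(P,th0=.2):
    # drop stop/offcut: mask anything in channel above floor
    def cost(q):
        a=toj(P,q); h=jheight(a)
        ch=(a[:,0]>-.05)&(a[:,0]<.031)&(abs(a[:,1])<.19)
        e=np.minimum(abs(P[:,2]-h),.012); e[ch&(P[:,2]>.02)]=.003
        return e.mean()
    r=DE(cost,[(.50,.60),(.08,.22),(th0-.2,th0+.2)],seed=1,popsize=20,maxiter=120,tol=1e-6)
    return r.x,r.fun
def fitstop(P,qj,y0=None):
    a=toj(P,qj); k=(a[:,0]>-.052)&(a[:,0]<.060)&(abs(a[:,1])<.19)
    k&=~((a[:,0]>.03)&(P[:,2]>.04))
    if y0 is not None: k&=abs(a[:,1]-y0)<.075
    a=a[k]; z=P[k,2]
    def cost(s):
        b=toj(a,s); x,y=b.T; h=np.full(len(b),.015)
        h[(abs(y)<.011)&(x>0)&(x<.020)]=.033; h[np.hypot(x-.020,y)<.011]=.033
        h[((x>-.031)&(x<=-.01)&(abs(y)<.032))|((x>-.01)&(x<.005)&(abs(y)<.042))]=.055
        return np.minimum(abs(z-h),.015).mean()
    y0=.1 if y0 is None else y0
    r=DE(cost,[(-.03,.035),(y0-.06,y0+.06),(-.2,.2)],seed=1,popsize=20,maxiter=120,tol=1e-6)
    return r.x,r.fun
def jw(qj,a,z):
    c,s=np.cos(qj[2]),np.sin(qj[2]); return np.array([qj[0]+c*a[0]-s*a[1],qj[1]+s*a[0]+c*a[1],z])
E
python3 - <<'E'
from h import *
allP=[]
for n in ["scene","side"]:
    p=camera(n); C=cloud(p).reshape(-1,3); C=C[p["depth"].ravel()>0]
    k=(abs(C[:,0]-.55)<.16)&(abs(C[:,1]-.14)<.26)&(C[:,2]<.08)&(C[:,2]>-.02); P=C[k]
    q,f=fitjig(P); print(n,len(P),q.round(4),f); s,g=fitstop(P,q); print(s.round(4),g)
    allP.append(P)
    d=[]
    for qn in ["offcut"]:
        b=boxes_of(qn,p)[0]["position"]; print(toj(np.array([b]),q))
E
```

```text
scene 14019 [0.5407 0.1114 0.1907] 0.0028350877277302632
[-0.0068  0.1342 -0.0115] 0.006049725893742864
[[-0.00895651 -0.07970289]]
side 9621 [0.5454 0.114  0.1901] 0.0029957381780404764
[-0.0107  0.1324 -0.0661] 0.006955156346940433
[[-0.0132857  -0.07288489]]
```

>>> {"op": "carry_out", "data": {
  "deltas": [
    [1,-0.8,0,0,-1],
    [1,-0.8,0,0,-1],
    [1,-0.8,0,0,-1],
    [1,-0.8,0,0,-1]
  ]
}}

```text
clock: 2.0
position: [0.3595, -0.3835, 0.254]
ee_rot: [0.973, 0.229, 0.001, 0.0]
ft_force: [-1.1, -0.2, -0.3]
grip_width: 0.144
grasp_force: 0.0
```

>>> {"op": "carry_out", "data": {
  "deltas": [
    [1,-1,-0.2,0,-1],
    [1,-1,-0.2,0,-1],
    [1,-1,-0.2,0,-1],
    [1,-1,-0.2,0,-1]
  ]
}}

```text
clock: 2.5
position: [0.4266, -0.1844, 0.2843]
ee_rot: [0.974, 0.227, 0.001, 0.0]
ft_force: [-0.4, -1.3, -0.6]
grip_width: 0.003
grasp_force: 0.0
```

>>> {"op": "carry_out", "data": {
  "deltas": [
    [0.9,-1,-0.2,0.5,-1],
    [0.9,-1,-0.2,0.5,-1],
    [0.9,-1,-0.2,0.5,-1],
    [0.9,-1,-0.2,0.5,-1],
    [0.9,-1,-0.2,0.5,-1]
  ]
}}

```text
clock: 3.12
position: [0.4813, 0.0083, 0.3137]
ee_rot: [0.995, 0.098, 0.0, -0.0]
ft_force: [-0.7, -0.1, 0.7]
grip_width: 0.004
grasp_force: 0.0
```

Run:
```python
from h import *
o=manip.get_obs(); print(o["clock"],o["position"],o["ee_rot"],o["grip_width"])
p=camera("wrist"); save(p,"w1.png"); C=cloud(p).reshape(-1,3); C=C[p["depth"].ravel()>0]
k=(abs(C[:,0]-.55)<.16)&(abs(C[:,1]-.14)<.26)&(C[:,2]<.08)&(C[:,2]>-.02); P=C[k]
q,f=fitjig(P); print(len(P),q.round(4),f); s,g=fitstop(P,q); print(s.round(4),g, -p["R"].T@p["t"])
```

```text
3.125 [0.48133535 0.00826304 0.31366688] [ 9.95208848e-01  9.77709904e-02  4.04092158e-04 -1.35130631e-04] 0.0038783918543090095
73617 [0.5413 0.1096 0.1887] 0.0015280655846142788
[-0.0082  0.1359  0.0084] 0.0035456209421587835 [0.55663305 0.02246071 0.43406378]
```

View pics/w1.png

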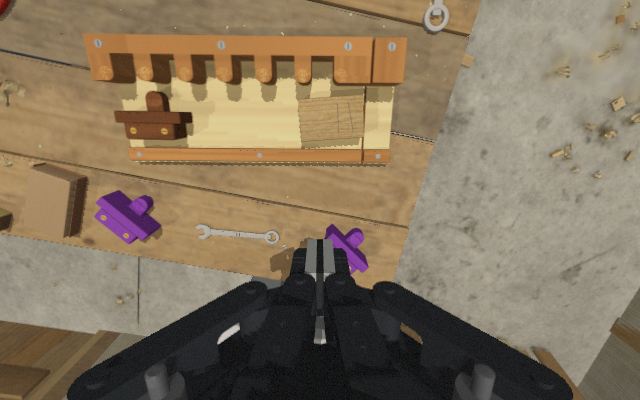

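The wrist view shows the stop at (153,122), the offcut at (332,117), the slit at (373,60), and the third gap from the slit at about (263,75). The fit agrees with that. I'll go to the stop's left end.

>>> {"op": "carry_out", "data": {
  "deltas": [
    [0.21,-1,0,0.014,-1],
    [0.21,-1,0,0.014,-1],
    [0.21,-1,0,0.014,-1]
  ]
}}

```text
clock: 3.55
position: [0.4828, 0.1617, 0.3133]
ee_rot: [0.996, 0.093, 0.0, -0.0]
ft_force: [-0.4, -1.5, 1.0]
grip_width: 0.005
grasp_force: 0.0
```

>>> {"op": "carry_out", "data": {
  "deltas": [
    [0.22,-1,0,0,-1],
    [0.22,-1,0,0,-1],
    [0.22,-1,0.3,0,-1],
    [0.22,-1,0.9,0,-1],
    [0.22,-1,0.9,0,-1],
    [0.22,-1,0.9,0,-1]
  ]
}}

```text
clock: 4.3
position: [0.4878, 0.311, 0.176]
ee_rot: [0.996, 0.092, -0.002, 0.001]
ft_force: [0.3, -0.1, 0.9]
grip_width: -0.0
grasp_force: 0.0
```

```bash
cat > st.py <<'E'
from h import *
import sys
QJ=np.array([.5413,.1096,.1887])
o=manip.get_obs(); x,y,z,w=o["ee_rot"]; yaw=2*np.arctan2(y,x)
print("clk",o["clock"],"tcp",o["position"].round(4) if hasattr(o["position"],"round") else o["position"],"yaw",yaw,"F",np.round(o["ft_force"],1))
print("jig frame",toj(np.array([o["position"]]),QJ).round(4))
p=camera("wrist"); save(p,sys.argv[1]); C=cloud(p).reshape(-1,3); C=C[p["depth"].ravel()>0]
k=(abs(C[:,0]-.55)<.16)&(abs(C[:,1]-.14)<.26)&(C[:,2]<.08)&(C[:,2]>-.02); P=C[k]
if len(sys.argv)>2: print("stop",*fitstop(P,QJ,float(sys.argv[2])))
E
python3 st.py w2.png .136
```

```text
clk 4.3 tcp [0.4878 0.311  0.176 ] yaw 0.18348050750353787 F [ 0.3 -0.1  0.9]
jig frame [[-0.0148  0.2079]]
stop [-0.00751556  0.13506842 -0.0062859 ] 0.0022687168141594565
```

View pics/w2.png

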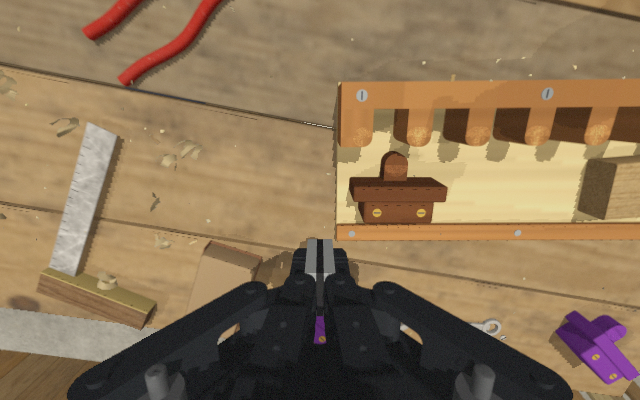

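>>> {"op": "carry_out", "data": {
  "deltas": [
    [0,0,0.4,-0.01,-1],
    [0,0,0.7,-0.01,-1],
    [0,0,0.84,-0.01,-1],
    [0,0,0.84,-0.01,-1]
  ]
}}

```text
clock: 4.85
position: [0.4883, 0.3135, 0.0528]
ee_rot: [0.995, 0.095, -0.0, 0.0]
ft_force: [-0.3, 0.7, 0.8]
grip_width: 0.001
grasp_force: 0.0
```

>>> {"op": "carry_out", "data": {
  "deltas": [
    [0,0.05,0,0,-1],
    [0,0.09,0,0,-1],
    [0,0.13,0,0,-1],
    [0,0.17,0,0,-1],
    [0,0.21,0,0,-1],
    [0,0.25,0,0,-1],
    [0,0.29,0,0,-1],
    [0,0.33,0,0,-1],
    [0,0.36,0,0,-1],
    [0,0.38,0,0,-1],
    [0,0.38,0,0,-1]
  ]
}}

```text
clock: 6.22
position: [0.4986, 0.2572, 0.0522]
ee_rot: [0.995, 0.095, -0.0, 0.0]
ft_force: [0.8, -1.0, 0.5]
grip_width: -0.001
grasp_force: 0.0
```

```bash
python3 st.py w3.png .10
python3 - <<'E'
from h import *
from st import QJ
E
true
```

```text
clk 6.225 tcp [0.4986 0.2572 0.0522] yaw 0.1905112776351706 F [ 0.8 -1.   0.5]
jig frame [[-0.0142  0.153 ]]
stop [-0.00754437  0.09646114 -0.0078873 ] 0.004474903044505084
clk 6.275 tcp [0.4985 0.2574 0.0522] yaw 0.1906271448901083 F [-1.   0.5 -0. ]
jig frame [[-0.0143  0.1532]]Traceback (most recent call last):
  File "<stdin>", line 2, in <module>
  File "st.py", line 7, in <module>
    p=camera("wrist"); save(p,sys.argv[1]); C=cloud(p).reshape(-1,3); C=C[p["depth"].ravel()>0]
                              ~~~~~~~~^^^
IndexError: list index out of range
```

View pics/w3.png

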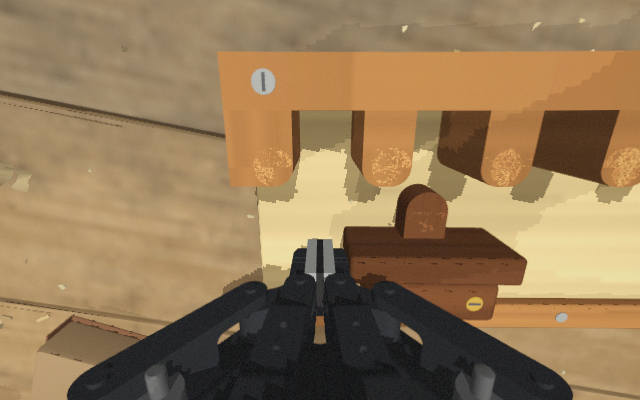

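The stop runs true: finger offset 56.5 mm, yaw about 0. I'll continue for most of the remaining 90 mm.

>>> {"op": "carry_out", "data": {
  "deltas": [
    [0,0.03,0,0,-1],
    [0,0.07,0,0,-1],
    [0,0.11,0,0,-1],
    [0,0.15,0,0,-1],
    [0,0.19,0,0,-1],
    [0,0.23,0,0,-1],
    [0,0.27,0,0,-1],
    [0,0.31,0,0,-1],
    [0,0.35,0,0,-1],
    [0,0.39,0,0,-1],
    [0,0.43,0,0,-1],
    [0,0.46,0,0,-1],
    [0,0.48,0,0,-1],
    [0,0.48,0,0,-1]
  ]
}}

```text
clock: 8.07
position: [0.5123, 0.1868, 0.0523]
ee_rot: [0.995, 0.095, 0.0, 0.0]
ft_force: [-0.6, 0.5, 0.2]
grip_width: 0.002
grasp_force: 0.0
```

```bash
python3 st.py w4.png .025
```

```text
clk 8.075 tcp [0.5123 0.1868 0.0523] yaw 0.19061630131742457 F [-0.6  0.5  0.2]
jig frame [[-0.014   0.0812]]
stop [-0.00941418  0.02395819 -0.05794956] 0.004236533912907807
```

View pics/w4.png

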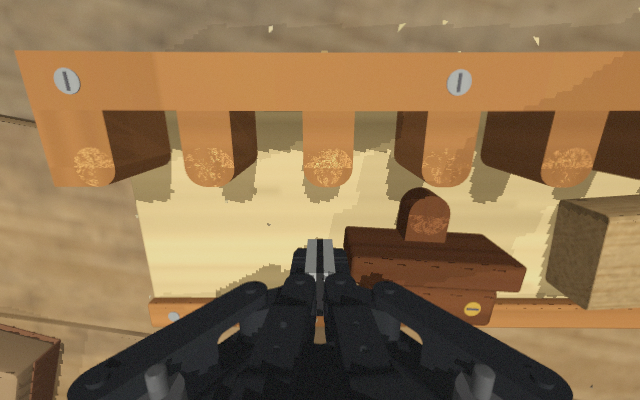

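Square still, with the tongue at (424,215) just short of the third gap at about (510,150). I'll push the last 18 mm, then back off, rise and look.

>>> {"op": "carry_out", "data": {
  "deltas": [
    [0,0.03,0,0,-1],
    [0,0.06,0,0,-1],
    [0,0.09,0,0,-1],
    [0,0.115,0,0,-1],
    [0,0.125,0,0,-1],
    [0,0.125,0,0,-1],
    [0,0.06,0,0,-1],
    [0,0,0,0,-1],
    [0,0,-0.4,0,-1],
    [-0.4,0,-0.8,0,-1],
    [-0.4,0,-0.8,0,-1],
    [-0.4,0,-0.8,0,-1]
  ]
}}

```text
clock: 9.62
position: [0.4533, 0.1762, 0.1735]
ee_rot: [0.995, 0.096, 0.002, 0.001]
ft_force: [-0.3, 0.8, -0.4]
grip_width: 0.001
grasp_force: 0.0
```

```bash
sed -i 's/^if len/q,f=fitjig(P); print("jigfit",q,f)\nif len/' st.py; python3 st.py w5.png .006
```

```text
clk 9.625 tcp [0.4533 0.1762 0.1735] yaw 0.1917415959493431 F [-0.3  0.8 -0.4]
jig frame [[-0.0739  0.0819]]
jigfit [0.54113723 0.10926693 0.18945782] 0.0018165769828234033
stop [-0.01002937  0.0056933  -0.06593178] 0.002691098450453264
```

View pics/w5.png

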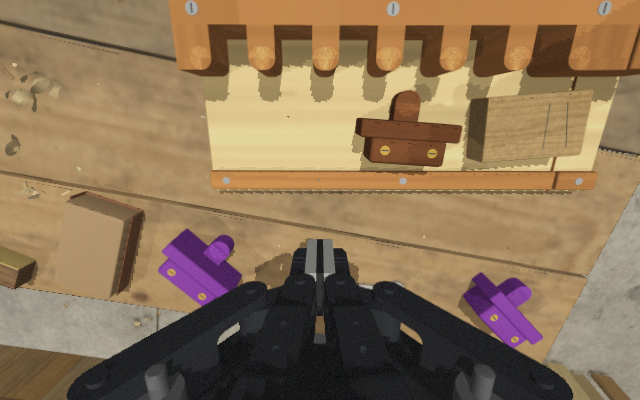

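The stop is at jig (-10, 5.7) mm, yaw about -0.066, opposite the third gap at (420,60). The flat fingertips will straighten it while pushing. I'll go in front of it, descend over the strip and push.

>>> {"op": "carry_out", "data": {
  "deltas": [
    [0,0.4,0,0.005,-1],
    [0,0.505,0,0.005,-1],
    [0,0.505,0.3,0.005,-1],
    [0,0.505,0.6,0.005,-1],
    [0,0.505,0.81,0.005,-1],
    [0,0.505,0.81,0.005,-1],
    [0,0.505,0.81,0.005,-1]
  ]
}}

```text
clock: 10.55
position: [0.468, 0.1019, 0.0513]
ee_rot: [0.996, 0.094, -0.0, -0.0]
ft_force: [-0.2, 0.5, 0.0]
grip_width: 0.0
grasp_force: 0.0
```

```bash
python3 st.py w6.png
```

```text
clk 10.55 tcp [0.468  0.1019 0.0513] yaw 0.18885478661624613 F [-0.2  0.5  0. ]
jig frame [[-0.0734  0.0062]]
jigfit [0.54128255 0.10901149 0.19078835] 0.002247538067539991
```

>>> {"op": "carry_out", "data": {
  "deltas": [
    [0.05,0,0,0,-1],
    [0.1,0,0,0,-1],
    [0.14,0,0,0,-1],
    [0.17,0,0,0,-1],
    [0.2,0,0,0,-1],
    [0.23,0,0,0,-1],
    [0.25,0,0,0,-1],
    [0.25,0,0,0,-1]
  ]
}}

```text
clock: 11.6
position: [0.5048, 0.1084, 0.0508]
ee_rot: [0.996, 0.094, 0.0, -0.0]
ft_force: [1.1, -0.4, -0.2]
grip_width: 0.0
grasp_force: 0.0
```

```bash
python3 st.py w7.png .006
```

```text
clk 11.6 tcp [0.5048 0.1084 0.0508] yaw 0.18838480752577155 F [ 1.1 -0.4 -0.2]
jig frame [[-0.0361  0.0057]]
jigfit [0.54110654 0.10910906 0.18917117] 0.002377346405533482
stop [0.00609639 0.00758156 0.0007621 ] 0.0038992916489512613
```

View pics/w7.png

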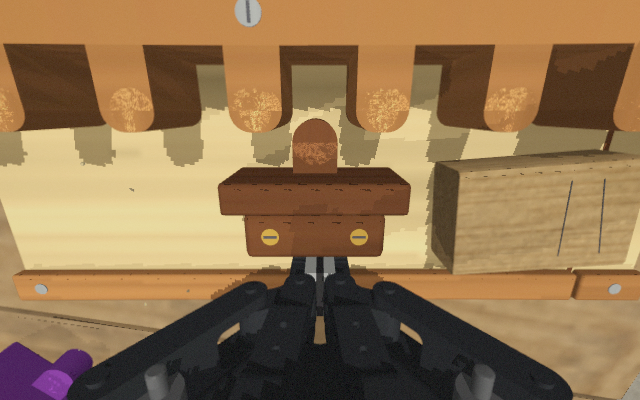

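The stop is now square, with its tongue at (315,140) aimed into the gap at (320,95). The offset from finger to stop origin is 42 mm, so home is a finger x of -14 mm, another 22 mm.

>>> {"op": "carry_out", "data": {
  "deltas": [
    [0.02,0,0,0,-1],
    [0.04,0,0,0,-1],
    [0.06,0,0,0,-1],
    [0.08,0,0,0,-1],
    [0.1,0,0,0,-1],
    [0.12,0,0,0,-1],
    [0.135,0,0,0,-1],
    [0.145,0,0,0,-1],
    [0.15,0,0,0,-1],
    [0.15,0,0,0,-1]
  ]
}}

```text
clock: 12.9
position: [0.5264, 0.1124, 0.0507]
ee_rot: [0.996, 0.094, -0.0, 0.0]
ft_force: [-3.2, 0.0, 2.2]
grip_width: -0.003
grasp_force: 1.4
```

```bash
python3 st.py w8.png .006
```

```text
clk 12.9 tcp [0.5264 0.1124 0.0507] yaw 0.18834675303233933 F [-3.2  0.   2.2]
jig frame [[-0.0141  0.0056]]
jigfit [0.5415567  0.10905002 0.19064752] 0.0020311868486999913
stop [0.02735841 0.00750772 0.00214051] 0.0038765680758273383
```

>>> {"op": "carry_out", "data": {
  "deltas": [
    [0.01,0,0,0,-1],
    [0.015,0,0,0,-1],
    [0.015,0,0,0,-1]
  ]
}}

```text
clock: 13.32
position: [0.5265, 0.1125, 0.0504]
ee_rot: [0.996, 0.094, -0.003, 0.001]
ft_force: [-14.5, -3.7, 11.3]
grip_width: -0.001
grasp_force: 7.4
```

>>> {"op": "carry_out", "data": {
  "deltas": [
    [-0.1,0,0,0,-1],
    [-0.3,0,0,0,-1],
    [-0.35,0,-0.4,0,-1],
    [-0.4,0,-0.8,0,-1],
    [-0.4,0,-0.8,0,-1],
    [-0.4,0,-0.8,0,-1]
  ]
}}

```text
clock: 14.08
position: [0.4701, 0.1014, 0.1707]
ee_rot: [0.996, 0.094, 0.0, 0.0]
ft_force: [0.2, 0.6, -0.7]
grip_width: -0.0
grasp_force: 0.0
```

```bash
python3 st.py w9.png .006
```

```text
clk 14.075 tcp [0.4701 0.1014 0.1707] yaw 0.18792833311068916 F [ 0.2  0.6 -0.7]
jig frame [[-0.0715  0.0053]]
jigfit [0.54134693 0.10933599 0.18770672] 0.0017952597321025919
stop [0.02768058 0.00775365 0.00061555] 0.0018518800202128834
```

View pics/w9.png

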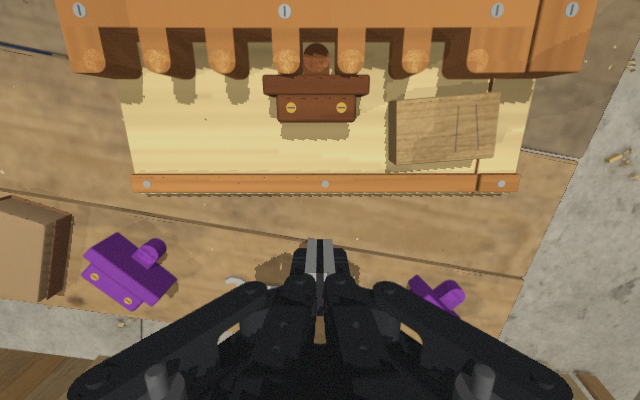

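The tongue is in the gap at (318,55). Counting from the slit end the gaps are at 447, 383 and 318, so it is the third. The head is tight and square: the fit gives x = 27.7 mm, y = 7.8 mm, yaw 0. The offcut is untouched.

```bash
python3 -c "
from workcell import ticket; print(ticket.hand_in())"
```

```text
the job is handed in; nothing more can be done
None
```

The stop is home in the third gap from the saw-slit end, head tight and square to the rail by the last camera fit. I never touched the offcut or the tools, and the job is handed in; no verdict came back.

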